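# Screw the loose red pepper-jar lid down snug on a smoked-fish stall

## Task

On the fish seller's stall the pepper jar with the red lid has been left loose. Screw its lid down clockwise until it meets its rubber seal and turns noticeably harder, so that it is snug, stop before it is overtightened, and let go. Leave the yellow-lidded jar standing where it is.

Things in the scene. Friction and masses are not known exactly. Their poses are not given: they have to be found in the camera images.
- red_grip (a point): Centre of the upright ridge (60 long, 16 thick, 30 mm high) on the red lid's 84 mm disc; gripped from above across its thickness. Point: half-way up, on the lid's vertical turning axis, 140 mm above the table, 15 mm above the disc. x along the ridge to its white end, y across it, z up. The jar (white, red band) is fixed in a 120 mm square, 24 mm high wooden stand screwed to the table.
- red_lid (a joint): Turn of the red lid on its thread, rad, growing clockwise seen from above. It starts loose at 0.15 to 0.6 and turns easily (0.03 N m) up to 1.2, where the lid meets its rubber seal. From the start to snug is 0.82 to 1.27 rad in all: one grasp is enough.
- red_seal (a joint): Further clockwise turn of the lid after meeting the seal, rad; 0 at the start. Harder: 0.2 N m at first, rising 0.4 N m per rad. Snug from 0.04 to 0.45, best at 0.22, where the ridge's white end points at the white mark on the stand; overtightened beyond 0.45. Stays where left. The ridge's whole turn is red_lid + red_seal.
- yellow_jar: Loose jar (about 0.9 kg) of the same shape, 155 mm high over all on its 120 mm square wooden stand, with yellow lid and band; already closed, to be left alone. Origin: centre of the stand's underside, z up.

How it is judged:
By the outcome, as a careful person would: the job done as asked, in the order asked, and still so for the second after the job is handed in, with the robot touching nothing.
It also fails if it takes over 32 s, if anything falls off the work surface, if the arm or the gripper's body presses on something with over 40 N, if the wrist force passes 120 N, or if a joint passes its speed limit or range.

## Robot

A 6-joint arm with a two-finger parallel gripper is mounted at the origin on the work surface. World frame = base frame: x ahead of the robot, y to its left, z up, the work surface at z = 0. Lengths are in m, angles in rad, forces in N, time in s.
With the tool pointing down it reaches from about 0.4 to 0.825 m from the base axis. Payload 7 kg.
Tool frame: the origin (TCP) lies between the finger pads; the fingertips stand 8 mm ahead of it and the grasp point (between the pads) lies 11 mm behind it (arm.finger_overhang is the distance from the TCP to the fingertips, in m); z points along the fingers, y is the line along which they close (so a half turn about z gives the same grasp; the last joint's range is limited). The gripper opens to 88 mm and grips with 3 to 60 N. Pads are 19 mm wide; open, the fingers measure 130 mm over their backs; the gripper's body (78 mm by 193 mm) begins 47 mm behind the grasp point.
Start: joints at [0.288, 0.359, 0.012, 0, -1.224, -0.288], TCP at [0.675, -0, 0.235] pointing down, gripper open.
Joint ranges: [-3.07, 3.07], [-1.43, 2.12], [-1.02, 1.25], [-3.03, 1.67], [-3.05, -0], [-3.03, 3.03]. Speed limits (rad/s): [2.39, 2.39, 3.01, 3.14, 3.14, 3.14].

## Interface

Orientations are given as [roll, pitch, yaw] about the fixed x, y, z axes, in that order (R = Rz(yaw) Ry(pitch) Rx(roll)).
In Python, from station import arm gives the robot as it stands.
- The arm moves only by the tool move_arm, never from a script. Its argument "rows" is text: rows parted by semicolons, each of 7 numbers parted by spaces: the turn, a rotation vector about the tool's x, y, z in degrees, then the shift along the tool's x, y, z in m, then the finger opening in m, from 0 to 0.0876. A call has 1 to 8 rows; each row shifts and turns the commanded pose from where the row before left it, along the tool's axes as they then stand; what a row does not reach is not made up. A row lasts 1/8 s, in which the tool goes at most 62.5 mm and 10.7 degrees, less where a joint would pass 70% of its speed; a pose out of reach is approached as far as the arm can. A call is refused whole if a number of a shift passes 0.0625 or a number of a turn 10.7, either way. A call with a gripper value outside its range is refused whole. The fingers move at their own pace and stop on an object; "squeeze" is the grip in N (left out, the last holds). Time passes only in rows, so rows that do not move let the fingers close. It gives the time, the measured TCP pose, the force, the opening and the grip force at its end, in the units of the state.
- arm.get_state(): the state, without advancing time (a new reading comes with each control period).
- arm.grab_frame(name): name is "scene" or "side" or "wrist"; returns (picture, depth): 400x640x3 uint8, blue, green, red; 400x640 float32, m along the optical axis (not along the pixel's ray), 0 where there is no reading.
- arm.camera_model(name): a dict with "mtx" (3x3 intrinsics, pixels), "k1" (the pictures are not rectified: a ray, as slopes to the right and down, at radius r is drawn at 1 + k1 r^2 times it, then the intrinsics apply), "camera_from_world" (4x4, takes a point from world to camera coordinates); the wrist camera has in their place "mount" (4x4, takes a point from camera to tool coordinates, whose origin is the TCP and whose axes are the flange's). Camera axes: x right, y down, z forward; pixel columns grow to the right and rows downward; lengths in m; the calibration is good to about 2 mm. A picture is of the moment at which its call begins: read the wrist's pose just before it. camera_model takes no time and is no camera call.
- arm.job_done(): hands the job in; it is judged then, once.
The state is a dict: "t": time; "q": joint angles; "qd": joint speeds; "joint_efforts": joint torques, N m; "eef_pos": TCP position; "ee_rot": TCP orientation; "force": force on the tool from outside, world axes, zero at the start; "moment": the same for the moment, N m; "width": finger opening in m; "gripper_force": force on a finger pad.
Only numpy, scipy, OpenCV 4.12 (cv2) and the standard library are available. Lean on these libraries where they do the work, as an engineer would, in place of code of your own. Each camera call takes 0.05 s, during which the arm holds its last target. There are 200 camera calls.

## Working session

There is one attempt and no reset: what is moved stays moved. The work goes in short steps, Python scripts to look and compute and a tool call to move; the robot and the scene stay as the last step left them, time stands still between calls to the robot, and variables do not carry over. Pictures are saved under pics/ and viewed, at most 10 in all, crops included, and the job is handed in when it is done.

Besides the shell and the picture viewer there is one more tool, called after "Call:" as name(argument=value, ...), one argument or row to a line, values as JSON. move_arm: Moves the arm, as the interface text tells. Its arguments: {"type":"object","properties":{"rows":{"type":"string"},"squeeze":{"type":"number"}},"required":["rows"]}

```bash
mkdir -p pics
python3 - <<'E'
from station import arm
import cv2,numpy as np
s=arm.get_state();print(s)
for n in ["scene","wrist"]:
    p,d=arm.grab_frame(n);cv2.imwrite(f"pics/{n}0.png",p);np.save(f"pics/{n}0.npy",d)
    print(arm.camera_model(n))
E
```

```text
{'t': 0.0, 'q': array([ 2.88100319e-01,  3.59397010e-01,  1.10425108e-02, -3.28189464e-04,
       -1.22409494e+00, -2.88116674e-01]), 'qd': array([-0.00196127, -0.00051706, -0.00108641,  0.00022335,  0.00014251,
       -0.00016667]), 'joint_efforts': array([-8.00930356e-04, -5.82726967e+01,  2.93058443e+01,  6.99745238e+00,
        6.93249181e-03, -2.06530804e-04]), 'eef_pos': array([ 6.74519654e-01, -3.50342460e-05,  2.33612971e-01]), 'ee_rot': array([ 3.13992001e+00, -1.73969313e-04, -1.57092431e+00]), 'force': array([ 0.1800219 , -0.19179292,  0.33947616]), 'moment': array([0.04605877, 0.00690562, 0.02311571]), 'gripper_force': 0.0, 'width': 0.08741862697627756}
{'mtx': array([[466.47069478,   0.        , 319.79562409],
       [  0.        , 466.47069478, 197.24711358],
       [  0.        ,   0.        ,   1.        ]]), 'k1': -0.03525244277977088, 'camera_from_world': array([[-0.85802836,  0.51327373,  0.01836874,  0.48010203],
       [ 0.26129786,  0.46703723, -0.84474828, -0.04669114],
       [-0.44216598, -0.72001827, -0.53484852,  1.24440224],
       [ 0.        ,  0.        ,  0.        ,  1.        ]])}
{'mtx': array([[319.95672413,   0.        , 315.3579643 ],
       [  0.        , 319.95672413, 196.0306326 ],
       [  0.        ,   0.        ,   1.        ]]), 'k1': -0.017570524994348163, 'mount': array([[-6.89620695e-04, -9.67202455e-01, -2.54005779e-01,
         6.86723338e-02],
       [ 9.99999416e-01, -4.55564137e-04, -9.80282977e-04,
        -9.72744117e-04],
       [ 8.32416179e-04, -2.54006306e-01,  9.67202204e-01,
        -1.49544358e-01],
       [ 0.00000000e+00,  0.00000000e+00,  0.00000000e+00,
         1.00000000e+00]])}
```

View pics/scene0.png

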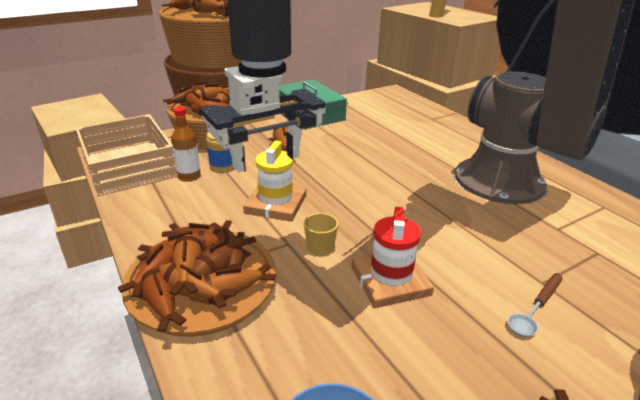

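View pics/wrist0.png

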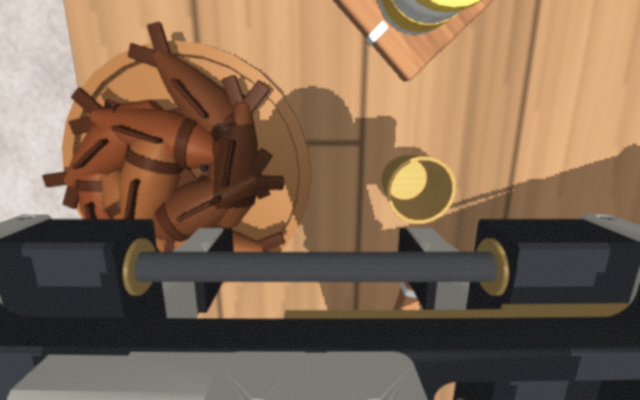

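The scene view shows the red lid at about (397,232), the ridge's white end at (398,229), and the stand's white mark at (366,281). The wrist view doesn't reach the red jar. I'll enlarge it.

```bash
cat > h.py <<'E'
from station import arm
import cv2,numpy as np
from scipy.spatial.transform import Rotation as R
def ray(n,uv,z,s=None):
    m=arm.camera_model(n);K=m["mtx"]
    # k1 model: r_d=r(1+k1 r^2), same as OpenCV's
    a=cv2.undistortPoints(np.array([[uv]],float),K,np.array([m["k1"],0,0,0.]))[0,0]
    d=np.r_[a,1]
    if n=="wrist":
        T=np.eye(4);T[:3,:3]=R.from_euler("xyz",s["ee_rot"]).as_matrix();T[:3,3]=s["eef_pos"];T=T@m["mount"]
    else: T=np.linalg.inv(m["camera_from_world"])
    o=T[:3,3];d=T[:3,:3]@d
    return o+d*(z-o[2])/d[2]
E
python3 - <<'E'
from h import *
p=cv2.imread("pics/scene0.png")[195:310,345:445]
cv2.imwrite("pics/c1.png",cv2.resize(p,None,fx=5,fy=5,interpolation=cv2.INTER_CUBIC))
E
```

```text
(no output)
```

View pics/c1.png

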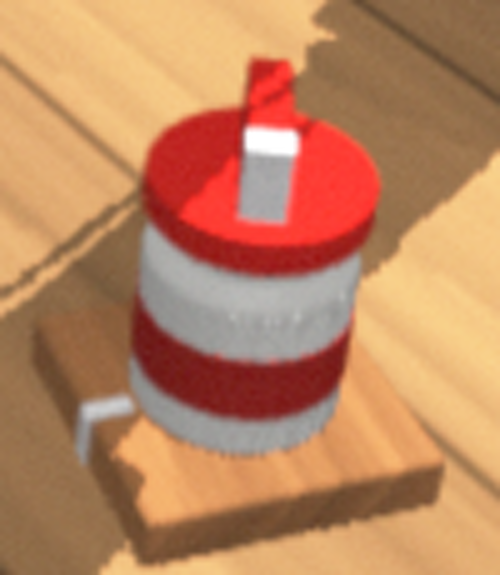

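Crop: ridge top runs from far end (271,59) to near end (271,152). The mark on the stand's top runs (86,410)–(132,405), and the disc is centred at about (262,178).

Run:
```python
from h import *
f=lambda x,y,z:ray("scene",(345+(x-2)/5,195+(y-2)/5),z)
a=f(271,59,.155);b=f(271,152,.155);print(a,b,(a+b)/2,np.linalg.norm(a-b))
c=f(262,178,.125);print(c)
m0=f(86,410,.024);m1=f(132,405,.024);print(m0,m1)
C=(a+b)/2
an=lambda v:np.degrees(np.arctan2(v[1],v[0]))
print(an(b-a),an(m0-C),an(m1-C),an(m0-m1))
for q in[(37,340),(148,540),(440,465)]:print(f(*q,.024))
```

```text
[0.48325252 0.14541588 0.155     ] [0.51997997 0.19070614 0.155     ] [0.50161625 0.16806101 0.155     ] 0.058310494444636006
[0.50344829 0.17042193 0.125     ]
[0.55812822 0.15071049 0.024     ] [0.54140232 0.15708693 0.024     ]
50.960200869199554 -17.067733548551285 -15.420296381557568 -20.86844359184164
[0.55142325 0.10806797 0.024     ]
[0.57826303 0.21709329 0.024     ]
[0.46220937 0.24026046 0.024     ]
```

Call:
move_arm(
  rows="0 0 0 -0.028 0.029 0 0.07;0 0 0 -0.028 0.029 0 0.07;0 0 0 -0.028 0.029 0 0.07;0 0 0 -0.028 0.029 0 0.07;0 0 0 -0.028 0.029 0 0.07;0 0 0 -0.028 0.029 0 0.07;0 0 0 0 0 0 0.07",
  squeeze=30,
)

```text
t: 0.98
eef_pos: [0.4994, 0.1693, 0.2347]
ee_rot: [3.142, 0.001, -1.568]
force: [0.2, 0.3, 0.3]
width: 0.0698
gripper_force: 0.0
```

Call:
move_arm(
  rows="0 0 8 0 0 0 0.07;0 0 8 0 0 0 0.07;0 0 8 0 0 0 0.07;0 0 8 0 0 0 0.07;0 0 7 0 0 0 0.07;0 0 0 0 0 0 0.07;0 0 0 0 0 0 0.07",
)

```text
t: 1.85
eef_pos: [0.5011, 0.1677, 0.2344]
ee_rot: [3.142, -0.0, -2.249]
force: [-0.9, -0.4, -0.3]
width: 0.0701
gripper_force: 0.0
```

Run:
```python
from h import *
s=arm.get_state();print(s["q"],s["force"])
p,d=arm.grab_frame("wrist");cv2.imwrite("pics/w1.png",p);np.save("pics/s1.npy",np.r_[s["eef_pos"],s["ee_rot"]])
```

```text
[ 6.94361367e-01  1.17493329e-01 -3.09150593e-01  3.94674465e-05
 -1.14454069e+00 -1.37272160e+00] [-0.86034718 -0.41200718 -0.29228883]
```

View pics/w1.png

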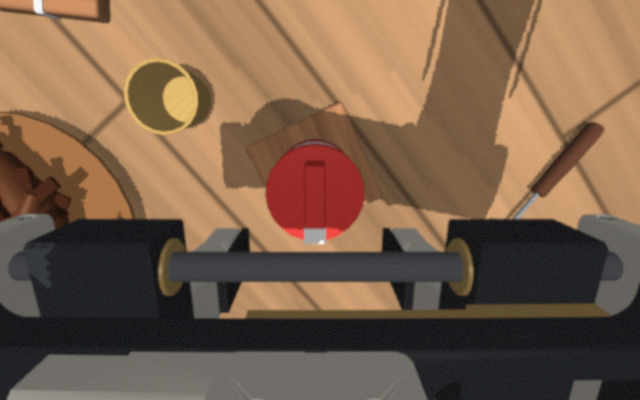

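The ridge is vertical in the wrist image at column 315, with its red end at about row 162–166 and its white end at about row 243. The gripper yaw therefore matches. The disc is centred at about (315,192).

Run:
```python
from h import *
v=np.load("pics/s1.npy");s=dict(eef_pos=v[:3],ee_rot=v[3:])
for uv,z in[((315.3,166),.155),((315.3,243),.155),((315.3,192),.125)]:
    w=ray("wrist",uv,z,s);print(w,R.from_euler("xyz",v[3:]).as_matrix().T@(w-v[:3]))
```

```text
[0.48324712 0.14340369 0.155     ] [ 0.0301189  -0.00130907  0.0793839 ]
[0.5208137  0.18994656 0.155     ] [-0.02969317 -0.00135304  0.0793607 ]
[0.50012839 0.16426332 0.125     ] [ 0.00327261 -0.00136477  0.10937349]
```

Call:
move_arm(
  rows="0 0 0 0.001 -0.001 0.02 0.07;0 0 0 0 0 0.02 0.07;0 0 0 0 0 0.02 0.07;0 0 0 0 0 0.02 0.07;0 0 0 0 0 0.01 0.07;0 0 0 0 0 0.008 0.07;0 0 0 0 0 0 0.07",
)

```text
t: 2.78
eef_pos: [0.5011, 0.1665, 0.1364]
ee_rot: [3.142, -0.0, -2.251]
force: [-0.2, -0.5, 1.4]
width: 0.0701
gripper_force: 0.0
```

Call:
move_arm(
  rows="0 0 0 0 0 0 0.05;0 0 0 0 0 0 0.03;0 0 0 0 0 0 0.01;0 0 0 0 0 0 0.01;0 0 0 0 0 0 0.01;0 0 0 0 0 0 0.01;0 0 0 0 0 0 0.01",
  squeeze=30,
)

```text
t: 3.65
eef_pos: [0.5011, 0.1666, 0.1366]
ee_rot: [-3.142, -0.0, -2.251]
force: [-0.9, 0.2, 0.0]
width: 0.016
gripper_force: 30.0
```

Call:
move_arm(
  rows="0 0 5 0 0 0 0.01;0 0 5 0 0 0 0.01;0 0 5 0 0 0 0.01;0 0 5 0 0 0 0.01;0 0 5 0 0 0 0.01;0 0 5 0 0 0 0.01;0 0 5 0 0 0 0.01;0 0 0 0 0 0 0.01",
)

```text
t: 4.65
eef_pos: [0.5012, 0.1666, 0.1366]
ee_rot: [3.142, 0.0, -2.862]
force: [0.3, -0.5, -0.3]
width: 0.0158
gripper_force: 30.0
```

```bash
python3 -c "
from h import *
s=arm.get_state();print(s['q'],s['force'],s['moment'],s['ee_rot'])"
```

```text
[ 6.92609819e-01  2.06419361e-01 -4.44745876e-01  9.05158259e-06
 -9.19557094e-01 -1.98360009e+00] [ 0.33977728 -0.46807761 -0.34501726] [-0.03047646 -0.03130806 -0.01737237] [ 3.14156956e+00  7.06689882e-05 -2.86178111e+00]
```

Call:
move_arm(
  rows="0 0 4 0 0 0 0.01;0 0 4 0 0 0 0.01;0 0 4 0 0 0 0.01;0 0 3 0 0 0 0.01",
)

```text
t: 5.15
eef_pos: [0.5012, 0.1666, 0.1366]
ee_rot: [3.142, 0.0, -3.124]
force: [0.1, -0.4, 0.5]
width: 0.016
gripper_force: 30.0
```

```bash
python3 -c "
from h import *
s=arm.get_state();print(s['moment'],s['ee_rot'])"
```

```text
[-0.04046593 -0.10613907  0.04192395] [ 3.14157947e+00  5.76905047e-05 -3.12364167e+00]
```

Call:
move_arm(
  rows="0 0 3 0 0 0 0.01;0 0 3 0 0 0 0.01",
)

```text
t: 5.4
eef_pos: [0.5012, 0.1666, 0.1366]
ee_rot: [-3.142, 0.0, 3.055]
force: [0.0, 0.1, -0.3]
width: 0.0159
gripper_force: 30.0
```

```bash
python3 -c "
from h import *
s=arm.get_state();print(s['moment'],s['ee_rot'])"
```

```text
[-0.01169805 -0.13849424  0.2412222 ] [-3.14156031e+00  6.80391825e-05  3.05535531e+00]
```

Call:
move_arm(
  rows="0 0 3 0 0 0 0.01;0 0 3 0 0 0 0.01",
)

```text
t: 5.65
eef_pos: [0.5011, 0.1666, 0.1366]
ee_rot: [-3.142, 0.0, 2.951]
force: [-0.7, 1.4, 0.1]
width: 0.0159
gripper_force: 30.0
```

```bash
python3 -c "
from h import *
s=arm.get_state();print(s['moment'],s['ee_rot'])"
```

```text
[-0.09177848 -0.12242804  0.32169895] [-3.14154620e+00  6.83868085e-05  2.95075582e+00]
```

The rise in moment and the position of the mark both put the seal at about 0.14 rad, so it needs roughly 4° more.

Call:
move_arm(
  rows="0 0 2 0 0 0 0.01;0 0 2 0 0 0 0.01;0 0 0 0 0 0 0.01;0 0 0 0 0 0 0.01",
)

```text
t: 6.15
eef_pos: [0.5012, 0.1666, 0.1366]
ee_rot: [3.141, 0.0, 2.88]
force: [0.8, -0.6, 0.8]
width: 0.016
gripper_force: 30.0
```

Call:
move_arm(
  rows="0 0 0 0 0 0 0.03;0 0 0 0 0 0 0.05;0 0 0 0 0 0 0.07;0 0 0 0 0 0 0.07;0 0 0 0 0 -0.02 0.07;0 0 0 0 0 -0.04 0.07;0 0 0 0 0 -0.04 0.07;0 0 0 0 0 -0.02 0.07",
)

```text
t: 7.15
eef_pos: [0.5018, 0.1669, 0.259]
ee_rot: [3.139, 0.002, 2.88]
force: [-0.0, -0.1, 0.7]
width: 0.0701
gripper_force: 0.0
```

Call:
move_arm(
  rows="0 0 0 0 0 -0.04 0.07;0 0 0 0 0 -0.04 0.07;0 0 0 0 0 0 0.07;0 0 0 0 0 0 0.07",
)

```text
t: 7.65
eef_pos: [0.5008, 0.1665, 0.3361]
ee_rot: [3.142, -0.001, 2.88]
force: [0.4, 0.6, -0.8]
width: 0.0699
gripper_force: 0.0
```

Run:
```python
from h import *
s=arm.get_state();print(s["eef_pos"],s["ee_rot"])
p,_=arm.grab_frame("scene")
p=p[190:310,345:445]
cv2.imwrite("pics/c2.png",cv2.resize(p,None,fx=5,fy=5,interpolation=cv2.INTER_CUBIC))
p,_=arm.grab_frame("wrist");cv2.imwrite("pics/w2.png",p)
```

```text
[0.50079276 0.16653213 0.33613366] [ 3.14155509e+00 -5.38718199e-04  2.87972282e+00]
```

View pics/c2.png

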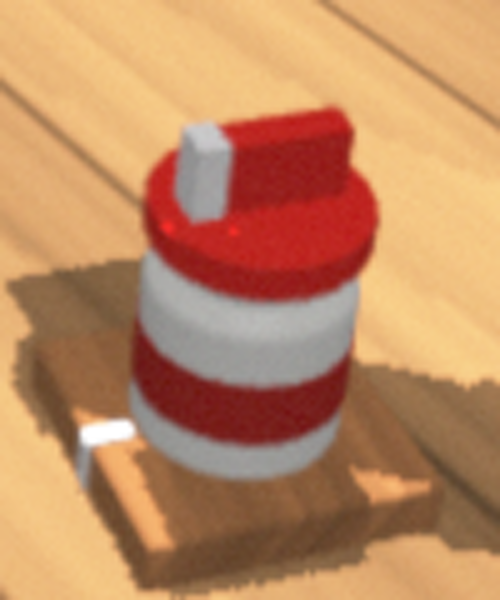

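View pics/w2.png

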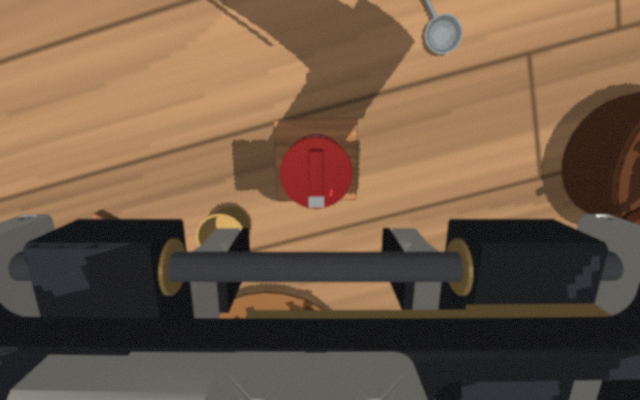

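The ridge has stayed in line with the gripper. In the scene crop its white end, at (205,150), points the same way as the mark at (107,432), and in the wrist view it is square to the stand. The gripper is clear, so I'm handing in.

```bash
python3 -c "
from station import arm
print(arm.job_done())"
```

```text
the job is handed in; nothing more can be done
None
```

I screwed the red lid down to snug, about 0.2 rad past first contact with its seal with the white end at the mark, then let go and handed the job in at about 8 s; the yellow-lidded jar was not touched.

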